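# Hook a slide insert into a microscope stage

## Robot

A 7-joint arm with a two-finger parallel gripper is mounted at the origin on the work surface. World frame = base frame: x ahead of the robot, y to its left, z up, the work surface at z = 0. Lengths are in m, angles in rad, forces in N, time in s.
With the tool pointing down it reaches from about 0.4 to 0.875 m from the base axis. Payload 19.3 kg.
Tool frame: the origin (TCP) lies midway between the tips of the shut fingers; the grasp point (between the pads) lies 19 mm behind it (bot.tcp_to_grasp is the distance from the TCP to the grasp point, in m); z points along the fingers, y is the direction in which the jaws open and shut (so a half turn about z gives the same grasp; the last joint's range is limited). The gripper opens to 85 mm and grips with 20 to 120 N. Pads are 22 mm wide; open, the fingers measure 114 mm over their backs; the gripper's body (76 mm by 85 mm) begins 54 mm behind the grasp point. The pads swing forward as they close: fully open they stand 13 mm farther back than shut.
Start: joints at [-1.244, 0.521, -0.036, 1.599, 0.021, 1.021, -0.113], TCP at [0.242, 0.576, 0.231] pointing down, gripper open.
Joint ranges: [-2.91, 2.91], [-0.3, 2.13], [-1.5, 1.42], [0.17, 2.43], [-1.26, 4.41], [0.16, 1.93], [-2.52, 2.52]. Speed limits (rad/s): [1.89, 1.89, 2.39, 2.39, 3.01, 3.01, 3.01].

## Interface

Orientations are given as [roll, pitch, yaw] about the fixed x, y, z axes, in that order (R = Rz(yaw) Ry(pitch) Rx(roll)).
In Python, from workcell import bot gives the robot as it stands. The module is installed in compiled form; this text tells all that it offers.
- The arm moves only by the tool drive_tool, never from a script. Its argument "series" is a list of rows, each a list of 5 numbers: the opening in per cent of the stroke, from 0 (shut) to 100 (fully open), then the shift along the world's x, y, z in m, then the turn about the world's z in rad. A call has 1 to 12 rows; each row shifts and turns the pose as measured when the row begins; what a row does not reach is not made up. A row lasts 1/10 s, in which the tool goes at most 50 mm and 8.59 degrees, less where a joint would pass 70% of its speed; a pose out of reach is approached as far as the arm can. A call with a gripper value outside its range is refused whole. The fingers move at their own pace and stop on an object; "newtons" is the grip in N (left out, the last holds). Time passes only in rows, so rows that do not move let the fingers close. It gives the time, the measured TCP pose, the force and the opening at its end, in the units of the state.
- bot.observe(): the state, without advancing time (a new reading comes with each control period).
- bot.grab_frame(name): name is "side" or "top" or "wrist"; returns the picture (480x640x3 uint8, red, green, blue); there is no depth.
- bot.camera_info(name): a dict with "fx", "fy", "cx", "cy" (pixels), "cam_to_world" (4x4, takes a point from camera to world coordinates). Camera axes: x right, y down, z forward; pixel columns grow to the right and rows downward; lengths in m; the calibration is good to about 2 mm. A picture is of the moment at which its call begins: read the wrist's pose just before it. camera_info takes no time and is no camera call; for the wrist camera it gives the pose at the moment of the call.
- bot.job_done(): hands the job in, once; it reports no verdict.
Trained networks look in the newest picture that a camera, given by its name, has taken for a name from the list of things; names that differ only in an ending like _2 or _b are one class to them, and where a whole thing is asked for, a point or a joint stands for the part that bears it (a point fixed in the world has none). Each returns a list of dicts, best first, with "conf" (0 to 1); they miss things now and then, are a little off and sometimes report something else, mostly with a low value. They report only what shows in the picture. A call takes as long as a camera call. They do not tell look-alikes from the thing itself.
- bot.masks_of(camera, target): "mask" (480x640 bool, what is visible of it) and "point" ([column, row] in pixels, amid what is visible of it).
The state is a dict: "clock": time; "qpos": joint angles; "qd": joint speeds; "joint_efforts": joint torques, N m; "position": TCP position; "tool_rot": TCP orientation; "force": force on the tool from outside, world axes, zero at the start; "moment": the same for the moment, N m; "grip_width": finger opening in m.
Only numpy, scipy, OpenCV 4.12 (cv2) and the standard library are available. Lean on these libraries where they do the work, as an engineer would, in place of code of your own. Each camera call takes 0.05 s, during which the arm holds its last target.

## Task

Fit the slide insert (the aluminium plate with the upright grip tab) into the recess of the black microscope stage: hook its plain edge under the stage's steel retaining lip, feel it home against the wall behind the lip, then swing the tab end down until it lies flat and the spring catch has snapped over its edge, and let go. Work gently, since the stage is a precision part (never push on it with more than about 30 newtons), and leave everything else on the bench where it is.

Things in the scene. Friction and masses are not known exactly. Their poses are not given: they have to be found in the camera images.
- stage_seat (a point): Nominal centre of the stage's recess floor, 42 mm above the bench. z up, -x to the lip (robot side), +x to the catch. Recess, lip and catch are on a carriage (176 x 124 mm) clamped up to 20 mm off this centre along x either way; the offset is NOT reported: feel for the lip wall. From the carriage's true centre the recess has end walls at x = -61 and +61 mm, is 96 mm wide; side and +x walls 7 mm high.
- stage_lip (a point): Nominal middle of the edge of the steel retaining lip, at its underside (true place up to 20 mm off along x). Axes as stage_seat. The strip is 124 mm long in y, its edge at x = -54 mm from the carriage's centre; it overhangs the recess by 7 mm, so the wall behind is 7 mm farther in -x. Underside 9.5 mm above the recess floor, top 14.5 mm.
- stage_catch (a point): Nominal nose of the spring catch (true place up to 20 mm off along x). Axes as stage_seat. A steel wedge 24 mm wide in y in a gap of the +x wall; its nose reaches over the recess to x = +56.5 mm from the carriage's centre, 8.7 mm above the floor; above it a steep ramp (25 degrees off vertical) up to 20.5 mm above the floor.
- catch (a joint): Spring catch, slide along stage +x in m: 0 = forward (closed), up to 0.008 pushed back; damped. Spring 3 N at 0 plus 0.5 N per mm. An insert pressed down on its ramp pushes it back about 2.5 mm (5 to 15 N down at the tab), then it snaps forward over the insert's top edge. Needs no handling of its own.
- insert_grip (a point): Centre of the upright grip tab of the slide insert (loose, 0.22 kg, flat on the bench at first): aluminium plate 120 (x) x 90 (y) x 6 mm with a glass slide in its top; tab 10 thick in x, 50 long in y, 46 tall above the plate. This point is 15 mm from the plate's centre in +x, 29 mm above its underside. z up out of the plate, x from the plain edge (glass slide end) to the tab end.
- insert_plain_edge (a point): Middle of the lower corner of the insert's plain edge, the one that goes under the lip: 60 mm in -x from the plate's centre, at its underside; same axes as insert_grip.
- insert_grip_edge (a point): Middle of the lower corner of the insert's other edge, the one held by the catch: 60 mm in +x from the plate's centre (45 mm beyond the tab's centre), at its underside; same axes.
- insert: The slide insert; origin at the middle of its underside, axes as insert_grip.
- stage: The whole fixed stage, base 230 x 150 mm, top of base 34 mm up; origin under its middle on the bench, 42 mm below stage_seat, same axes. A drive housing and knob, 32 mm high, stick out on the -y side to y = -121 mm.
- dish_insert: Another aluminium plate, 110 x 84 x 6 mm, with a round clear dish 64 mm across and 10 mm high on it and no tab; loose, leave alone. Origin under its middle.
- objective: Dark objective lens, 30 mm diameter, 46 mm tall, standing loose; leave alone.
- lens_can: Black lens can, 42 mm diameter, 66 mm tall, loose; leave alone.
- oil: Small amber bottle, 32 mm diameter, 65 mm tall, loose; leave alone.
- slide_box: Grey slide box 85 x 100 x 32 mm, loose; leave alone.
- dishes: Stack of three clear dishes, 90 mm diameter, 42 mm tall, loose; leave alone.
- driver: Screwdriver, 150 mm long, lying loose beyond the stage; leave alone.
Things that resemble listed ones, but are neither listed nor needed, are in the scene too. Leave any brown or purple look-alike of the insert alone.

How it is judged:
At the end, for the whole second after the job is handed in: The insert lies in the recess, plain edge at the lip end, let go and at rest: lower corners within 1.8 mm of the floor's height, level within 0.03 rad, turned within 0.08 rad of the stage, sideways within 6 mm, plain edge 38 to 84 mm from nominal centre; catch within 1.5 mm of closed (z of insert_plain_edge in the frame of stage_seat between -0.0018 and 0.0018 m and z of insert_grip_edge in the frame of stage_seat between -0.0018 and 0.0018 m and x of insert_plain_edge in the frame of stage_seat between -0.084 and -0.038 m and y of insert_grip in the frame of stage_seat between -0.006 and 0.006 m and angle between the z axis of insert_grip and the z axis of stage_seat, either way round below 0.03 rad and angle between the x axis of insert_grip and the x axis of stage_seat, either way round below 0.08 rad and value of joint catch below 0.0015 m and linear speed of insert below 0.01 m/s); the robot touches nothing.
It fails at once if the insert is forced: more than 30 N between insert and stage before its tab end is down within 3 mm (contact force between insert and stage above 30 N and z of insert_grip_edge in the frame of stage_seat above 0.003 m).
It fails at once if the insert is slammed or pressed with more than 60 N (contact force between insert and stage above 60 N).
It fails at once if the robot itself pushes on the stage with more than 30 N (contact force between the arm and stage above 30 N).
It fails at once if the fingers push on the stage with more than 30 N (contact force between the fingers and stage above 30 N).
It fails at once if something else on the bench is moved by more than 20 mm (distance of any of dish_insert, objective, lens_can, oil, slide_box, dishes, driver from where it was at the start of the episode above 0.02 m).
It also fails if it takes over 58 s, if anything falls off the work surface, if the arm or the gripper's body presses on something with over 40 N, if the wrist force passes 120 N, or if a joint passes its speed limit or range.

## Working session

There is one attempt and no reset: what is moved stays moved. The work goes in short steps, Python scripts to look and compute and a tool call to move; the robot and the scene stay as the last step left them, time stands still between calls to the robot, and variables do not carry over. Pictures are saved under pics/ and viewed, and the job is handed in when it is done.

Besides the shell and the picture viewer there is one more tool, called after "Emit:" as name(argument=value, ...), one argument or row to a line, values as JSON. drive_tool: Moves the arm, as the interface text tells. Its arguments: {"type":"object","properties":{"series":{"type":"array","items":{"type":"array","items":{"type":"number"}}},"newtons":{"type":"number"}},"required":["series"]}

```bash
mkdir -p pics
python3 - <<'E'
from workcell import bot
import cv2,json
import numpy as np
s=bot.observe();print({k:np.round(v,3).tolist() for k,v in s.items()})
print(bot.tcp_to_grasp)
for c in ["top","side"]:
    im=bot.grab_frame(c);cv2.imwrite(f"pics/{c}0.png",im[:,:,::-1])
    ci=bot.camera_info(c);print(c,{k:np.round(v,4).tolist() for k,v in ci.items()})
    for t in ["insert","stage","dish_insert"]:
        for d in bot.masks_of(c,t): print(c,t,round(d["conf"],2),np.round(d["point"]),d["mask"].sum())
E
```

```text
{'clock': 0.0, 'qpos': [-1.244, 0.522, -0.036, 1.6, 0.021, 1.021, -0.113], 'qd': [-0.0, 0.0, -0.0, -0.003, 0.0, 0.001, -0.0], 'joint_efforts': [-0.001, -92.708, 1.979, -36.995, 0.018, 0.008, 0.0], 'position': [0.241, 0.576, 0.231], 'tool_rot': [-3.14, 0.0, 2.745], 'force': [0.616, -0.068, 0.732], 'moment': [-0.027, -0.036, -0.025], 'grip_width': 0.085}
0.0187
top {'fx': 535.6391, 'fy': 535.6391, 'cx': 311.1681, 'cy': 244.0246, 'cam_to_world': [[-0.0076, -0.9981, 0.0616, 0.5444], [-0.9999, 0.0067, -0.014, -0.0083], [0.0135, -0.0617, -0.998, 1.2327], [0.0, 0.0, 0.0, 1.0]]}
top insert 0.89 [204. 160.] 2083
top insert 0.76 [253. 240.] 2049
top insert 0.71 [130. 350.] 2149
top insert 0.31 [484. 301.] 409
top dish_insert 0.79 [232. 319.] 1848
top dish_insert 0.64 [291. 178.] 1359
side {'fx': 526.6001, 'fy': 526.6001, 'cx': 323.9922, 'cy': 241.1242, 'cam_to_world': [[0.741, -0.3795, 0.554, -0.0182], [-0.6712, -0.4442, 0.5935, -0.6812], [0.0208, -0.8116, -0.5838, 0.7077], [0.0, 0.0, 0.0, 1.0]]}
side insert 0.96 [321. 187.] 930
side insert 0.85 [139. 219.] 1260
side insert 0.63 [360. 308.] 8049
side insert 0.57 [299. 232.] 1339
side stage 0.76 [362. 311.] 7942
side dish_insert 0.76 [219. 255.] 1254
```

View pics/top0.png

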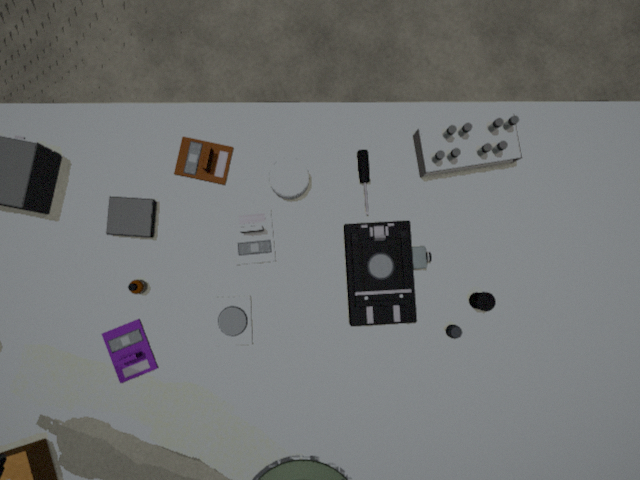

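View pics/side0.png

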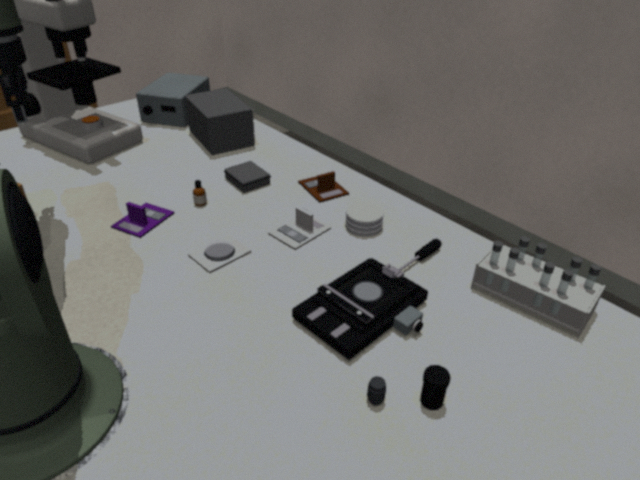

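The candidates in the top view are: the bare aluminium plate with a tab at (253,240), the brown look-alike at (204,160), the purple look-alike at (130,350), and the tab-less dish_insert at (232,319). I choose (253,240) and will check it in a close crop.

```bash
cat > h.py <<'E'
from workcell import bot
import cv2, numpy as np
def ray(ci,px,z):
    T=np.array(ci["cam_to_world"]); d=T[:3,:3]@np.array([(px[0]-ci["cx"])/ci["fx"],(px[1]-ci["cy"])/ci["fy"],1]); o=T[:3,3]
    return o+d*(z-o[2])/d[2]
def proj(ci,P):
    T=np.array(ci["cam_to_world"]); p=T[:3,:3].T@(np.array(P)-T[:3,3]); return np.array([ci["fx"]*p[0]/p[2]+ci["cx"],ci["fy"]*p[1]/p[2]+ci["cy"]])
E
python3 - <<'E'
from h import *
a=cv2.imread("pics/top0.png")
c=cv2.resize(a[195:280,210:290],None,fx=7,fy=7,interpolation=cv2.INTER_CUBIC);cv2.imwrite("pics/c_ins.png",c)
c=cv2.resize(a[210:335,330:440],None,fx=4.6,fy=4.6,interpolation=cv2.INTER_CUBIC);cv2.imwrite("pics/c_stage.png",c)
ci=bot.camera_info("top")
for p in [(253,240)]: print(ray(ci,p,0.006))
for p in [(380,273)]: print(ray(ci,p,0.042))
E
```

```text
[0.63022778 0.10781041 0.006     ]
[ 0.55227063 -0.17756042  0.042     ]
```

View pics/c_ins.png

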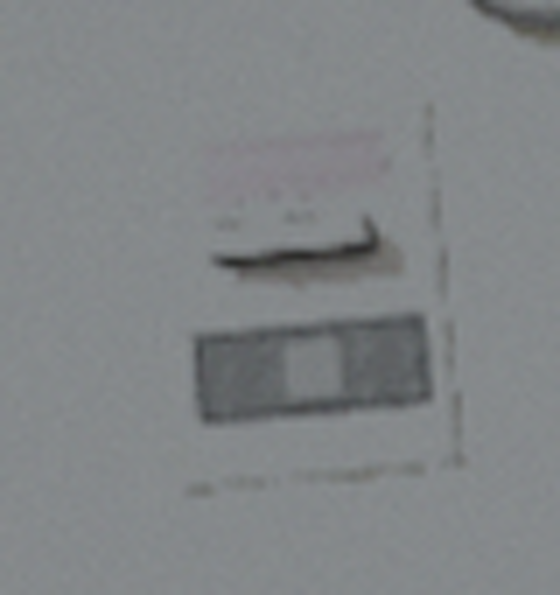

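View pics/c_stage.png

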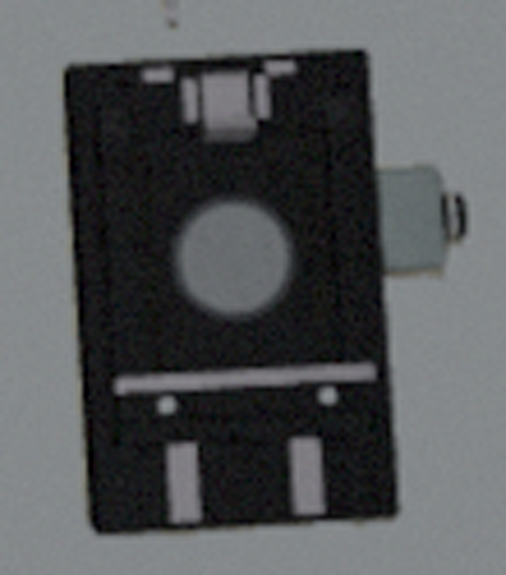

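Run:
```python
from h import *
ci=bot.camera_info("top")
I=lambda x,y:(x/7+210-.4,y/7+195-.4)
S=lambda x,y:(x/4.6+330-.4,y/4.6+210-.4)
ps=lambda n,p,z:print(n,np.round(ray(ci,p,z),4))
br,tr,bl=[ray(ci,I(*p),z) for p,z in [((458,462),.003),((430,105),.003),((190,490),.003)]]
print("ins",br,tr,bl)
print("yaw", np.arctan2(*(tr-br)[1::-1]), np.arctan2(*(bl-br)[1::-1])-np.pi/2, np.linalg.norm(tr-br),np.linalg.norm(bl-br))
y=np.arctan2(*(bl-br)[1::-1])-np.pi/2
ex=np.array([np.cos(y),np.sin(y)])
print("ctr",(tr+bl)[:2]/2)
sl=[ray(ci,I(*p),.006) for p in [(195,338),(422,315),(432,400),(203,421)]]
print("slide yaw",[np.arctan2(*(sl[i]-sl[j])[1::-1])-np.pi/2 for i,j in [(0,1),(3,2)]],np.mean(sl,0))
c=[ray(ci,S(*p),.034) for p in [(67,68),(368,52),(397,515),(95,530)]]
c=np.array(c);print(c[:,:2],"centre",c.mean(0))
for i,j in [(0,1),(3,2)]: print("yaw",np.arctan2(*(c[i]-c[j])[1::-1])-np.pi/2,np.linalg.norm(c[i]-c[j]))
for i,j in [(0,3),(1,2)]: print("yaw",np.arctan2(*(c[i]-c[j])[1::-1]),np.linalg.norm(c[i]-c[j]))
l=np.array([ray(ci,S(*p),.0565) for p in [(115,379),(375,364),(376,379),(116,395)]])
print(l); print("lip yaw",np.arctan2(*(l[0]-l[1])[1::-1])-np.pi/2,np.linalg.norm(l[0]-l[1]),"edge mid",(l[0]+l[1])/2)
n=ray(ci,S(229,138),.0507);print("nose",n); print("ramp top",ray(ci,S(229,127),.0507))
print("circle",ray(ci,S(234,258),.042))
```

```text
ins [0.58273566 0.05767764 0.003     ] [0.70046649 0.06649437 0.003     ] [0.57420211 0.14533154 0.003     ]
yaw 0.07474931115774773 0.09704920080073154 0.1180605025458916 0.08806830952672173
ctr [0.6373343  0.10591295]
slide yaw [np.float64(0.09471076597592032), np.float64(0.08470458839195305)] [0.61358908 0.10479808 0.006     ]
[[ 0.66211859 -0.09964439]
 [ 0.6690673  -0.24735726]
 [ 0.44368784 -0.25717037]
 [ 0.43776224 -0.11063713]] centre [ 0.55315899 -0.17870229  0.034     ]
yaw 0.04700734544068652 0.14787622223669508
yaw 0.04041654201580158 0.14665300247355148
yaw 0.048957641636050625 0.2246254889510563
yaw 0.04351290798910177 0.225592993232648
[[ 0.51105399 -0.11911355  0.0565    ]
 [ 0.51719439 -0.24338336  0.0565    ]
 [ 0.51006129 -0.24372507  0.0565    ]
 [ 0.50346189 -0.1194945   0.0565    ]]
lip yaw 0.04937171415241037 0.12442142431451406 edge mid [ 0.51412419 -0.18124846  0.0565    ]
nose [ 0.62612765 -0.17610105  0.0507    ]
ramp top [ 0.63144081 -0.17618321  0.0507    ]
circle [ 0.56851491 -0.1788599   0.042     ]
```

Emit:
drive_tool(
  series=[
    [100,0.032,-0.036,0,0.05],
    [100,0.032,-0.036,0,0.05],
    [100,0.032,-0.036,0,0.05],
    [100,0.032,-0.036,0,0.05],
    [100,0.032,-0.036,0,0.05],
    [100,0.032,-0.036,0,0.05],
    [100,0.032,-0.036,0,0.05],
    [100,0.032,-0.036,0,0.05],
    [100,0.032,-0.036,0,0.05],
    [100,0.032,-0.036,0,0.04],
    [100,0.032,-0.036,0,0],
    [100,0.032,-0.036,0,0],
  ],
  newtons=20,
)

```text
clock: 1.6
position: [0.6305, 0.1319, 0.232]
tool_rot: [3.139, -0.0, -3.015]
force: [0.5, 0.9, 0.0]
grip_width: 0.0857
```

Run:
```python
from h import *
im=bot.grab_frame("wrist");ci=bot.camera_info("wrist");cv2.imwrite("pics/w1.png",im[:,:,::-1])
print(bot.observe()["position"],bot.observe()["tool_rot"]);print(np.round(ci["cam_to_world"],4),ci["fx"],ci["cx"],ci["cy"])
for d in bot.masks_of("wrist","insert"): print(d["conf"],d["point"],d["mask"].sum())
```

```text
[0.63493475 0.12339029 0.23172668] [-3.13977787e+00  1.21314460e-03 -3.02218015e+00]
[[-0.1196  0.9481  0.2947  0.5595]
 [ 0.9928  0.1147  0.0339  0.1149]
 [-0.0017  0.2966 -0.955   0.375 ]
 [ 0.      0.      0.      1.    ]] 407.8642170383765 328.2413766597664 233.98591020743555
0.74 [300.3, 193.1] 12601
0.58 [389.2, 371.9] 8600
0.54 [634.0, 9.5] 51
```

View pics/w1.png

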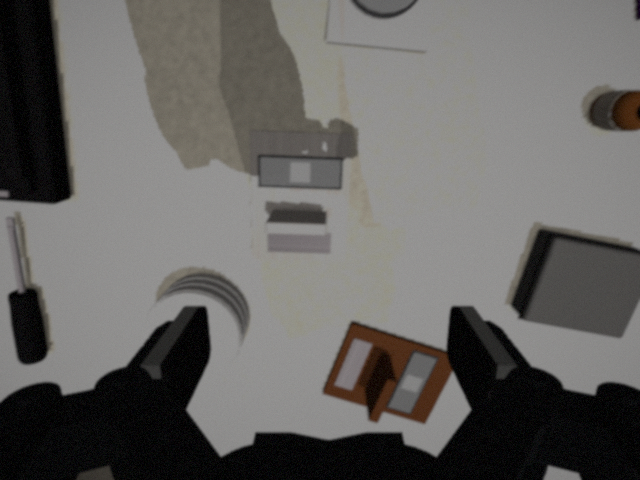

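Run:
```python
from h import *
ci=bot.camera_info("wrist")
a=cv2.imread("pics/w1.png");cv2.imwrite("pics/w1c.png",cv2.resize(a[115:265,235:370],None,fx=4,fy=4,interpolation=cv2.INTER_CUBIC))
```

```text
(no output)
```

View pics/w1c.png

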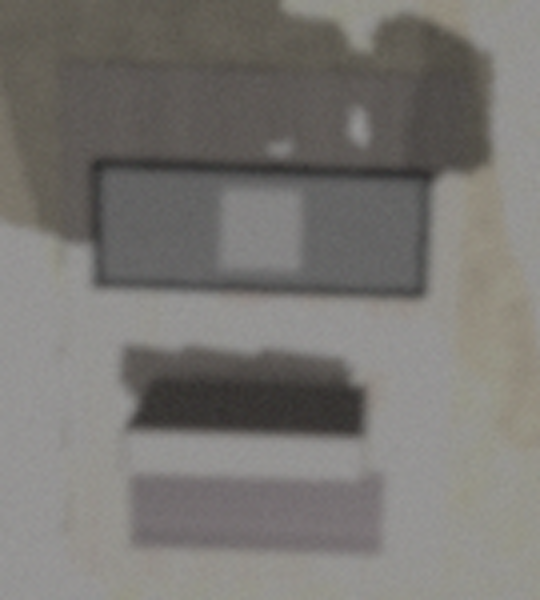

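Run:
```python
from h import *
ci=bot.camera_info("wrist")
C=lambda x,y:(x/4+235-.4,y/4+115-.4)
t=np.array([ray(ci,C(*p),.052) for p in [(128,430),(364,432),(362,476),(130,474)]])
print(t,t.mean(0)); f=lambda a,b:np.arctan2(*(b-a)[1::-1])-np.pi/2
print("yaw",f(t[0],t[1]),f(t[3],t[2]),np.linalg.norm(t[0]-t[1]))
s=np.array([ray(ci,C(*p),.006) for p in [(96,160),(432,172),(425,295),(96,287)]])
print(s.mean(0),"yaw",f(s[0],s[1]),f(s[3],s[2]),np.linalg.norm(s[0]-s[1]))
print(bot.observe()["position"],bot.observe()["tool_rot"])
```

```text
[[0.65255001 0.07818328 0.052     ]
 [0.64720037 0.1263308  0.052     ]
 [0.65663919 0.12702705 0.052     ]
 [0.66193193 0.07929967 0.052     ]] [0.65458038 0.1027102  0.052     ]
yaw 0.1106555695050786 0.11044383072778197 0.048443810389183536
[0.61549642 0.09915721 0.006     ] yaw 0.08405871482044058 0.09481461671267732 0.0750646829033104
[0.63270989 0.12652404 0.23142738] [-3.14094944e+00  2.80156406e-04 -3.02280073e+00]
```

Emit:
drive_tool(
  series=[
    [100,0.01,-0.011,-0.025,-0.024],
    [100,0.008,-0.01,-0.03,0],
    [100,0,0,-0.03,0],
    [100,0,0,0,0],
    [100,0,0,0,0],
  ],
)

```text
clock: 2.2
position: [0.6527, 0.1029, 0.1451]
tool_rot: [-3.141, 0.002, -3.051]
force: [-0.0, 1.0, 1.0]
grip_width: 0.0852
```

Run:
```python
from h import *
print(bot.observe()["position"],bot.observe()["tool_rot"])
c0=bot.camera_info("wrist")
im=bot.grab_frame("wrist");ci=bot.camera_info("wrist");cv2.imwrite("pics/w2.png",im[:,:,::-1])
print(bot.observe()["position"],bot.observe()["tool_rot"]);print(np.round(c0["cam_to_world"],4),np.round(ci["cam_to_world"],4))
np.save("ci2.npy",c0["cam_to_world"])
```

```text
[0.65265204 0.10286598 0.14505881] [-3.14120486e+00  2.40619942e-03 -3.05107965e+00]
[0.65246265 0.10305918 0.14507677] [-3.14134013e+00  2.27179608e-03 -3.05083491e+00]
[[-9.080e-02  9.507e-01  2.965e-01  5.769e-01]
 [ 9.959e-01  8.680e-02  2.690e-02  9.630e-02]
 [-2.000e-04  2.978e-01 -9.546e-01  2.882e-01]
 [ 0.000e+00  0.000e+00  0.000e+00  1.000e+00]] [[-9.110e-02  9.507e-01  2.963e-01  5.767e-01]
 [ 9.958e-01  8.700e-02  2.700e-02  9.650e-02]
 [-1.000e-04  2.976e-01 -9.547e-01  2.882e-01]
 [ 0.000e+00  0.000e+00  0.000e+00  1.000e+00]]
```

View pics/w2.png

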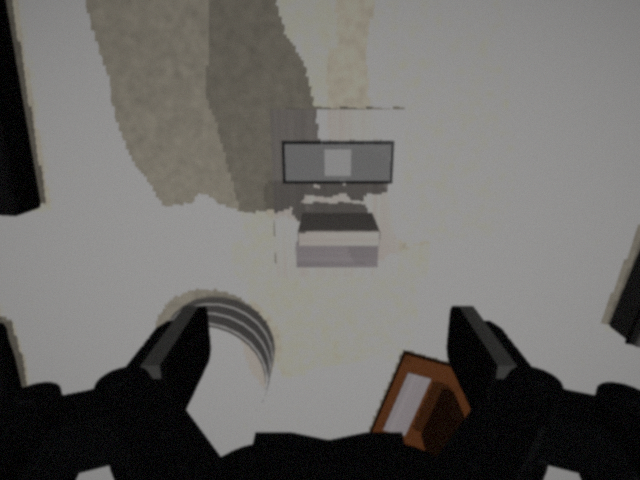

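Run:
```python
from h import *
a=cv2.imread("pics/w2.png");cv2.imwrite("pics/w2c.png",cv2.resize(a[95:280,265:410],None,fx=4,fy=4,interpolation=cv2.INTER_CUBIC)[:600])
```

```text
(no output)
```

View pics/w2c.png

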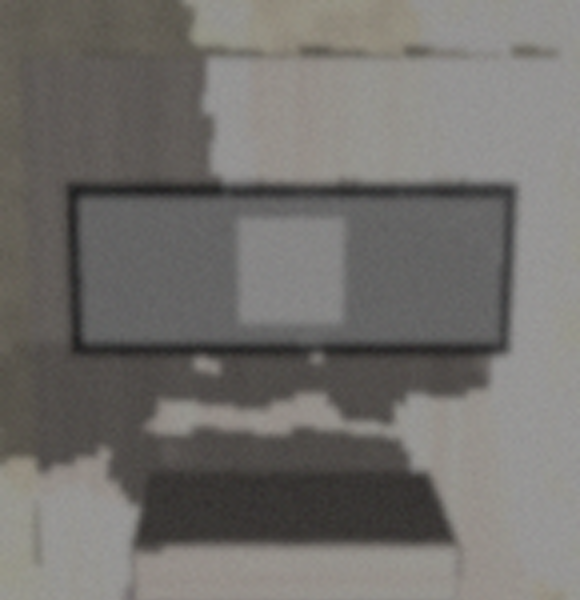

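Run:
```python
from h import *
ci=bot.camera_info("wrist");ci=dict(ci);ci["cam_to_world"]=np.load("ci2.npy")
C=lambda x,y:(x/4+265-.4,y/4+95-.4)
f=lambda a,b:np.arctan2(*(b-a)[1::-1])-np.pi/2
n=np.array([ray(ci,C(*p),.052) for p in [(135,545),(457,545)]]);print(n,n.mean(0),f(*n),np.linalg.norm(n[0]-n[1]))
s=np.array([ray(ci,C(*p),.006) for p in [(72,187),(514,187),(508,350),(77,350)]]);print(s.mean(0),f(s[0],s[1]),f(s[3],s[2]),np.linalg.norm(s[0]-s[1]))
print(ray(ci,C(380,51),.006))
print(bot.observe()["position"])
```

```text
[[0.64992013 0.08479112 0.052     ]
 [0.64549088 0.13331451 0.052     ]] [0.64770551 0.10905282 0.052     ] 0.09102827127018309 0.04872512424880582
[0.61237179 0.10611003 0.006     ] 0.09098677614701955 0.09100499173403165 0.07479973879430699
[0.57535657 0.11695891 0.006     ]
[0.65246265 0.10305918 0.14507677]
```

Emit:
drive_tool(
  series=[
    [100,0,0.006,-0.03,0],
    [100,0,0,-0.045,0],
    [100,0,0,-0.03,0],
    [100,0,0,-0.01,0],
    [100,0,0,0,0],
  ],
)

```text
clock: 2.75
position: [0.657, 0.1123, 0.0367]
tool_rot: [3.139, 0.015, -3.049]
force: [-0.1, 0.2, 0.8]
grip_width: 0.0856
```

Emit:
drive_tool(
  series=[
    [100,-0.004,-0.003,-0.015,0],
    [100,0,0,-0.003,0],
    [100,0,0,0,0],
  ],
)

```text
clock: 3.05
position: [0.6563, 0.1104, 0.0246]
tool_rot: [3.138, 0.022, -3.049]
force: [0.9, -0.4, 0.7]
grip_width: 0.0851
```

Run:
```python
from h import *
c0=bot.camera_info("wrist")
im=bot.grab_frame("wrist");cv2.imwrite("pics/w3.png",im[:,:,::-1])
print(bot.observe()["position"],bot.observe()["tool_rot"])
```

```text
[0.65633124 0.11035543 0.02478969] [ 3.13848917  0.0224922  -3.04865861]
```

View pics/w3.png

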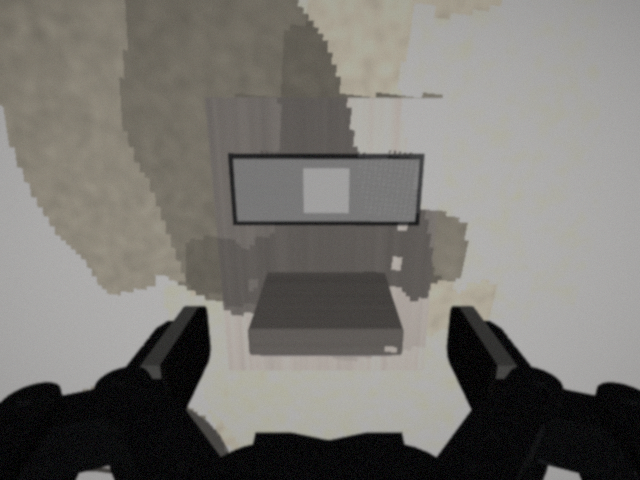

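Emit:
drive_tool(
  series=[
    [100,-0.004,-0.001,-0.007,0],
    [100,-0.002,0,-0.003,0],
    [100,0,0,0,0],
  ],
)

```text
clock: 3.4
position: [0.6512, 0.1097, 0.0166]
tool_rot: [3.138, 0.026, -3.049]
force: [0.4, -0.2, 0.2]
grip_width: 0.085
```

Emit:
drive_tool(
  series=[
    [40,0,0,0,0],
    [40,0,0,0,0],
    [40,0,0,0,0],
    [40,0,0,0,0],
    [40,0,0,0,0],
  ],
  newtons=20,
)

```text
clock: 3.9
position: [0.6514, 0.1098, 0.017]
tool_rot: [3.138, 0.026, -3.049]
force: [-0.8, -1.4, -0.3]
grip_width: 0.0501
```

Gripped at 50 mm. I'll lift and see whether the plate droops.

Emit:
drive_tool(
  series=[
    [40,0,0,0.02,0],
    [40,0,0,0.03,0],
    [40,0,0,0.04,0],
    [40,0,0,0.04,0],
    [40,0,0,0,0],
    [40,0,0,0,0],
  ],
)

```text
clock: 4.5
position: [0.6491, 0.1093, 0.1495]
tool_rot: [3.138, 0.021, -3.049]
force: [0.6, 1.0, -3.7]
grip_width: 0.0496
```

Run:
```python
from h import *
im=bot.grab_frame("wrist");cv2.imwrite("pics/w4.png",im[:,:,::-1])
im=bot.grab_frame("side");cv2.imwrite("pics/s4.png",cv2.resize(im[120:260,230:400,::-1],None,fx=4,fy=4))
print(bot.observe()["position"],bot.observe()["tool_rot"],bot.observe()["force"])
```

```text
[0.64907814 0.10930577 0.14886412] [ 3.13858495  0.02075897 -3.04856468] [ 1.43385645e+00  5.11667933e-06 -2.55134812e+00]
```

View pics/w4.png

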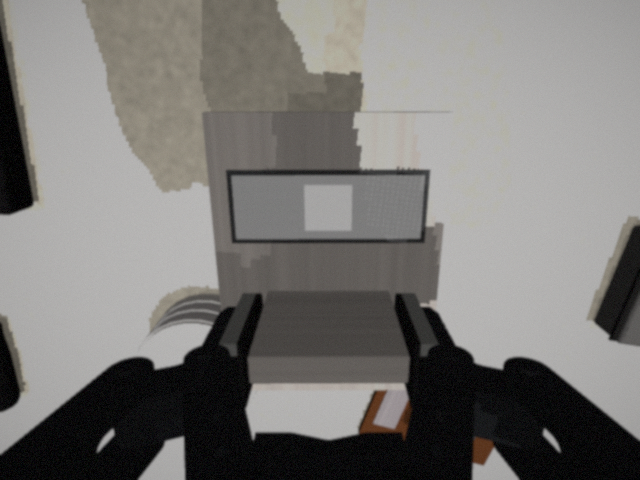

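View pics/s4.png

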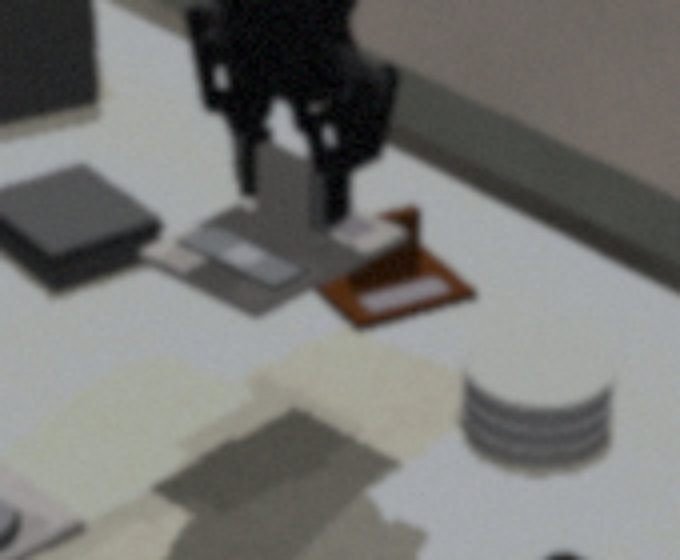

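```bash
cat >> h.py <<'E'
OBJ=np.array([[-60,-45,6],[-60,45,6],[-37.5,-37.5,6],[-37.5,37.5,6],[-12.5,37.5,6],[-12.5,-37.5,6],[10,-25,52],[10,25,52]],float)/1000
def pnp(px,T,ci):
    K=np.array([[ci["fx"],0,ci["cx"]],[0,ci["fy"],ci["cy"]],[0,0,1]])
    ok,r,t=cv2.solvePnP(OBJ,np.array(px,float),K,None)
    q,_=cv2.projectPoints(OBJ,r,t,K,None)
    R=T[:3,:3]@cv2.Rodrigues(r)[0]; p=T[:3,:3]@t.ravel()+T[:3,3]
    from scipy.spatial.transform import Rotation
    print("origin",p.round(4),"rpy",Rotation.from_matrix(R).as_euler("xyz").round(3),"res",np.abs(q[:,0]-px).max(1).round(1))
    for n,o in [("grip",[.015,0,.029]),("plain",[-.06,0,0]),("gedge",[.06,0,0])]: print(n,(R@o+p).round(4))
E
python3 - <<'E'
from h import *
ci=bot.camera_info("wrist")
pnp([(204,112),(450,112),(228,171),(429,171),(425,241),(232,241),(250,354),(410,354)],np.array(ci["cam_to_world"]),ci)
p=bot.observe()["position"];print(p)
E
```

```text
origin [0.6352 0.1084 0.1327] rpy [-0.008 -0.029  0.094] res [0.7 2.5 3.5 3.1 3.6 3.  2.8 2.5]
grip [0.6493 0.1099 0.1621]
plain [0.5755 0.1028 0.131 ]
gedge [0.6949 0.114  0.1344]
[0.64907814 0.10930577 0.14886412]
```

Emit:
drive_tool(
  series=[
    [40,0,-0.02,0.03,0],
    [40,0.005,-0.035,0.02,-0.02],
    [40,0.005,-0.04,0.02,-0.02],
    [40,0.005,-0.04,0,0],
    [40,0.005,-0.04,0,0],
    [40,0.005,-0.04,0,0],
    [40,0.005,-0.03,0,0],
    [40,0.005,-0.02,0,0],
    [40,0,0,0,0],
    [40,0,0,0,0],
  ],
)

```text
clock: 5.6
position: [0.6781, -0.1648, 0.206]
tool_rot: [3.137, -0.0, -3.087]
force: [-0.2, 0.3, -3.0]
grip_width: 0.0499
```

Run:
```python
from h import *
ci=bot.camera_info("wrist");np.save("ci5.npy",ci["cam_to_world"])
im=bot.grab_frame("wrist");cv2.imwrite("pics/w5.png",im[:,:,::-1])
print(bot.observe()["position"],bot.observe()["tool_rot"],bot.observe()["force"])
```

```text
[ 0.67791554 -0.16492372  0.20594673] [ 3.13709488e+00 -3.70075029e-04 -3.08680270e+00] [-1.24040143 -0.71906452 -2.42428417]
```

View pics/w5.png

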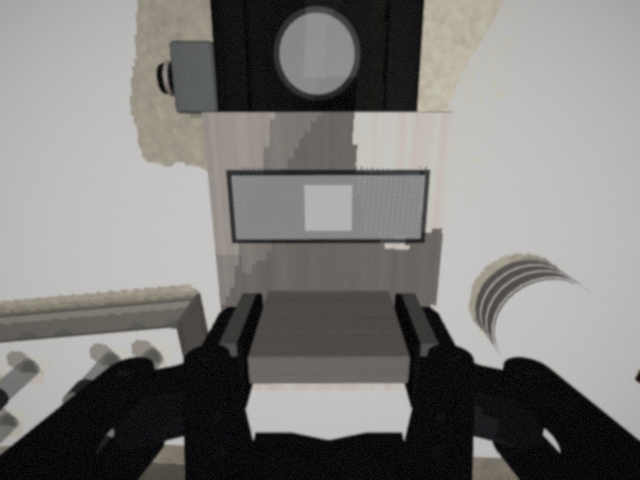

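Run:
```python
from h import *
a=cv2.imread("pics/w5.png");cv2.imwrite("pics/w5c.png",cv2.resize(a[0:115,190:450],None,fx=3,fy=3,interpolation=cv2.INTER_CUBIC)*1)
g=cv2.convertScaleAbs(cv2.resize(a[0:115,190:450],None,fx=3,fy=3,interpolation=cv2.INTER_CUBIC),alpha=4);cv2.imwrite("pics/w5c.png",g)
ci=dict(bot.camera_info("wrist"));ci["cam_to_world"]=np.load("ci5.npy")
gray=cv2.cvtColor(a,cv2.COLOR_BGR2GRAY)
print("circle",ray(ci,(317,53),.042))
for r in (20,90): print([ray(ci,(c,r),.034).round(4) for c in (212,422)])
```

```text
circle [ 0.56647771 -0.17765742  0.042     ]
[array([ 0.5485, -0.2518,  0.034 ]), array([ 0.5403, -0.1058,  0.034 ])]
[array([ 0.5946, -0.2531,  0.034 ]), array([ 0.5861, -0.1001,  0.034 ])]
```

View pics/w5c.png

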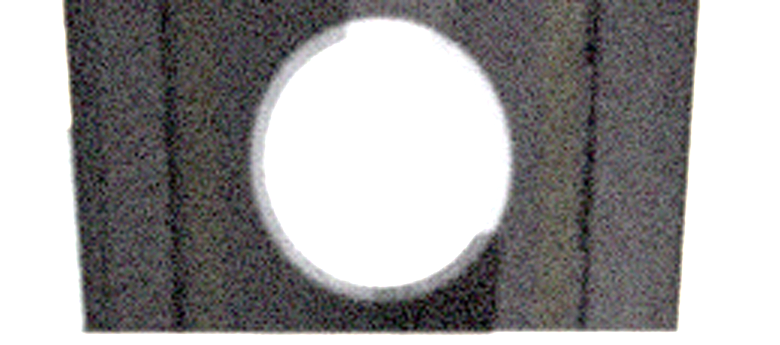

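Emit:
drive_tool(
  series=[
    [40,-0.02,-0.003,-0.01,-0.005],
    [40,-0.03,-0.004,-0.02,0],
    [40,-0.025,-0.003,-0.02,0],
    [40,-0.01,0,-0.02,0],
    [40,0,0,-0.02,0],
    [40,0,0,0,0],
    [40,0,0,0,0],
  ],
)

```text
clock: 6.35
position: [0.5893, -0.166, 0.1118]
tool_rot: [3.134, -0.002, -3.082]
force: [-0.8, -0.4, -1.2]
grip_width: 0.05
```

Emit:
drive_tool(
  series=[
    [40,0.002,-0.006,-0.01,-0.008],
    [40,0.001,-0.005,-0.008,0],
    [40,0,0,0,0],
    [40,0,0,0,0],
  ],
)

```text
clock: 6.75
position: [0.5944, -0.1775, 0.0942]
tool_rot: [3.134, 0.001, -3.089]
force: [0.3, 0.7, -2.5]
grip_width: 0.0496
```

Run:
```python
from h import *
ci=bot.camera_info("wrist");np.save("ci6.npy",ci["cam_to_world"])
im=bot.grab_frame("wrist");cv2.imwrite("pics/w6.png",cv2.convertScaleAbs(im[:,:,::-1],alpha=1.5))
im=bot.grab_frame("side");cv2.imwrite("pics/s6.png",cv2.resize(im[210:370,270:450,::-1],None,fx=3.7,fy=3.7,interpolation=cv2.INTER_CUBIC))
print(bot.observe()["position"],bot.observe()["tool_rot"],bot.observe()["force"])
```

```text
[ 0.59430135 -0.17738033  0.09436483] [ 3.13436279e+00  1.06953591e-03 -3.08927095e+00] [-0.45119527 -0.54568496 -2.83642033]
```

View pics/w6.png

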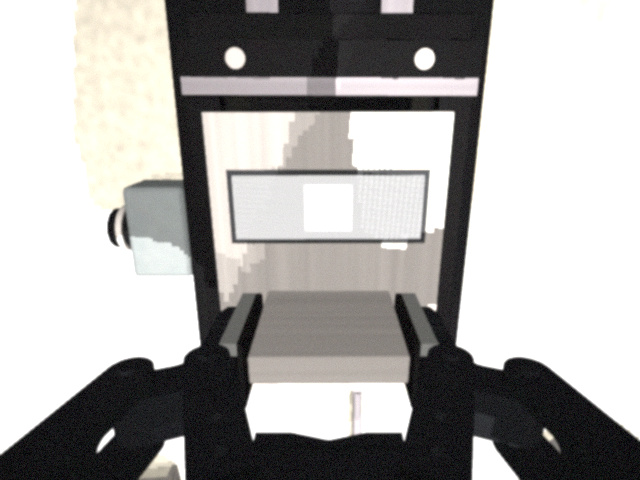

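View pics/s6.png

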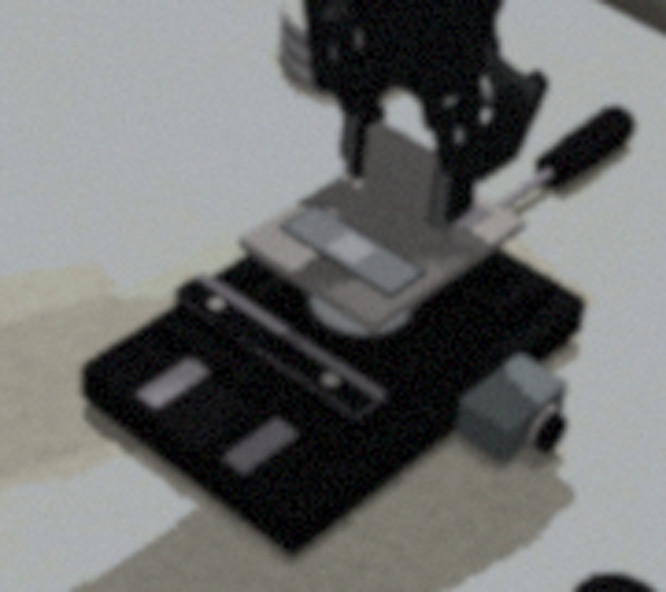

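Run:
```python
from h import *
ci=dict(bot.camera_info("wrist"));T=np.load("ci6.npy");ci["cam_to_world"]=T
print("lip edge",ray(ci,(329.5,95.5),.0565), ray(ci,(329.5,95.5),.0515), "back",ray(ci,(329.5,77.5),.0565))
l=[ray(ci,p,.0565) for p in ((181,96),(478,95))];print(np.linalg.norm(l[0]-l[1]),np.mean(l,0))
for dx in (0,.002,.004):
  O=OBJ.copy();O[2:6,0]+=dx
  import h;h.OBJ=O
  print(dx);pnp([(202,112),(454,112),(228,171),(429,171),(425,241),(232,241),(250,352),(410,352)],T,ci)
```

```text
lip edge [ 0.51380472 -0.18054559  0.0565    ] [ 0.5136702  -0.18050068  0.0515    ] back [ 0.50673514 -0.18092523  0.0565    ]
0.12485852003591866 [ 0.51379691 -0.18040658  0.0565    ]
0
origin [ 0.58   -0.1777  0.0786] rpy [-0.002 -0.013  0.052] res [1.6 1.  2.8 2.7 3.9 3.5 3.1 2.8]
grip [ 0.5946 -0.1769  0.1078]
plain [ 0.5201 -0.1808  0.0778]
gedge [ 0.6399 -0.1745  0.0794]
0.002
origin [ 0.5787 -0.1777  0.0773] rpy [-0.002  0.026  0.052] res [3.5 3.4 5.6 5.3 2.3 1.9 1.8 1.5]
grip [ 0.5945 -0.1769  0.1059]
plain [ 0.5188 -0.1809  0.0788]
gedge [ 0.6386 -0.1746  0.0757]
0.004
origin [ 0.5775 -0.1778  0.0757] rpy [-0.002  0.07   0.052] res [6.1 6.1 8.3 8.1 3.  2.7 0.5 1.4]
grip [ 0.5944 -0.1769  0.1036]
plain [ 0.5177 -0.1809  0.0799]
gedge [ 0.6372 -0.1746  0.0715]
```

Emit:
drive_tool(
  series=[
    [40,0,0,-0.006,0],
    [40,0,0,-0.006,0],
    [40,0,0,-0.003,0],
    [40,0,0,-0.002,0],
  ],
)

```text
clock: 7.25
position: [0.5947, -0.1774, 0.0772]
tool_rot: [3.135, 0.002, -3.089]
force: [-5.1, -0.1, 9.9]
grip_width: 0.0497
```

Emit:
drive_tool(
  series=[
    [40,0,0,-0.0015,0],
  ],
)

```text
clock: 7.35
position: [0.5946, -0.1775, 0.0759]
tool_rot: [3.135, 0.002, -3.089]
force: [-5.2, 0.5, 10.3]
grip_width: 0.0495
```

Run:
```python
from h import *
ci=bot.camera_info("wrist");np.save("ci7.npy",ci["cam_to_world"])
im=bot.grab_frame("wrist");cv2.imwrite("pics/w7.png",cv2.convertScaleAbs(im[:,:,::-1],alpha=1.5))
print(bot.observe()["position"],bot.observe()["tool_rot"],bot.observe()["force"],bot.observe()["moment"])
```

```text
[ 0.59454497 -0.17745608  0.07568161] [ 3.13483550e+00  2.13722951e-03 -3.08925162e+00] [-2.99265654 -0.12406077  7.39576303] [0.12532988 0.60447334 0.02265919]
```

View pics/w7.png

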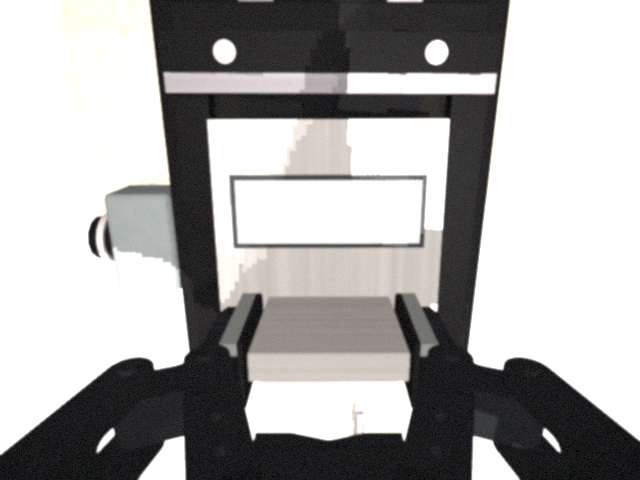

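Emit:
drive_tool(
  series=[
    [40,0,0,-0.0015,0],
    [40,0,0,-0.0015,0],
  ],
)

```text
clock: 7.6
position: [0.5945, -0.1775, 0.0735]
tool_rot: [3.135, 0.002, -3.089]
force: [-4.4, 1.6, 10.0]
grip_width: 0.0494
```

Run:
```python
from h import *
ci=bot.camera_info("wrist");np.save("ci8.npy",ci["cam_to_world"])
im=bot.grab_frame("wrist");cv2.imwrite("pics/w8.png",cv2.convertScaleAbs(im[:,:,::-1],alpha=1.5))
im=bot.grab_frame("side");cv2.imwrite("pics/s8.png",cv2.resize(im[210:370,270:450,::-1],None,fx=3.7,fy=3.7,interpolation=cv2.INTER_CUBIC))
print(bot.observe()["position"],bot.observe()["tool_rot"],bot.observe()["force"],bot.observe()["moment"])
```

```text
[ 0.59442445 -0.17755794  0.07342207] [ 3.13501018e+00  2.20644216e-03 -3.08935236e+00] [-5.34030141 -0.15074299  8.76413699] [0.22711143 0.715139   0.04867674]
```

View pics/w8.png

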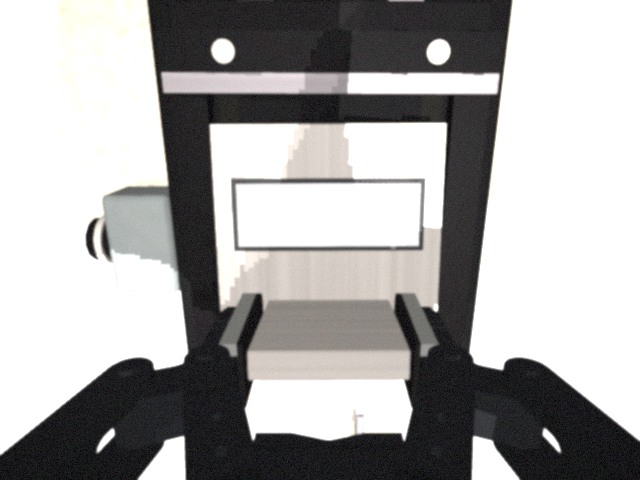

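View pics/s8.png

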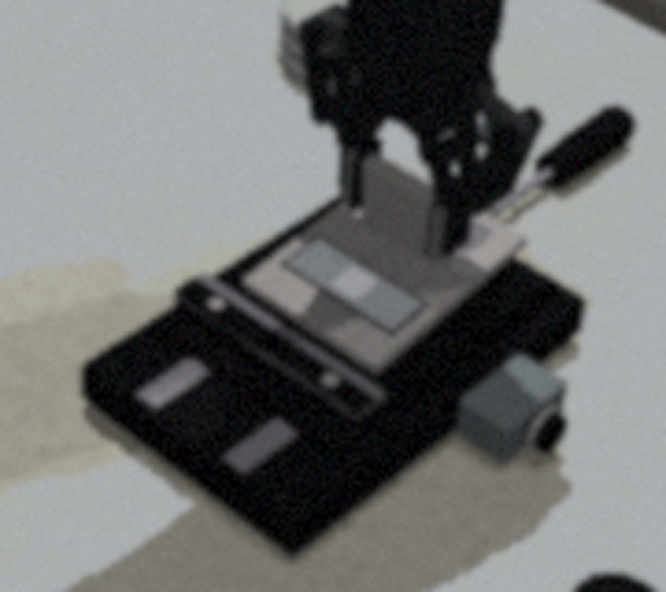

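Emit:
drive_tool(
  series=[
    [40,0,0,-0.001,0],
    [40,0,0,-0.0008,0],
  ],
)

```text
clock: 7.9
position: [0.5942, -0.1775, 0.0724]
tool_rot: [3.135, 0.002, -3.089]
force: [-6.6, 1.4, 9.5]
grip_width: 0.0499
```

Run:
```python
from h import *
ci=bot.camera_info("wrist");np.save("ci9.npy",ci["cam_to_world"])
im=bot.grab_frame("wrist");cv2.imwrite("pics/w9.png",cv2.convertScaleAbs(im[:,:,::-1],alpha=1.5))
print(bot.observe()["position"],bot.observe()["tool_rot"],bot.observe()["force"],bot.observe()["moment"])
```

```text
[ 0.59424027 -0.17757463  0.07234837] [ 3.13503572e+00  2.14112773e-03 -3.08945575e+00] [-5.56554303  1.4582831  10.15237047] [0.29732071 0.73098771 0.05205734]
```

View pics/w9.png

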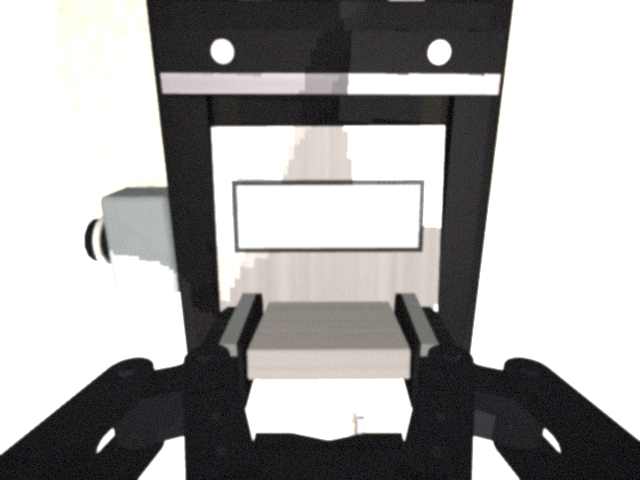

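Emit:
drive_tool(
  series=[
    [40,0,0,-0.0012,0],
    [40,0,0,-0.001,0],
  ],
)

```text
clock: 8.15
position: [0.594, -0.1776, 0.0709]
tool_rot: [3.135, 0.002, -3.09]
force: [-5.9, 1.5, 9.1]
grip_width: 0.05
```

Run:
```python
from h import *
ci=bot.camera_info("wrist");np.save("ci10.npy",ci["cam_to_world"])
im=bot.grab_frame("wrist");cv2.imwrite("pics/w10.png",cv2.convertScaleAbs(im[:,:,::-1],alpha=1.5))
a=cv2.cvtColor(im,cv2.COLOR_RGB2GRAY)
cv2.imwrite("pics/w10c.png",cv2.convertScaleAbs(cv2.resize(im[60:200,190:470,::-1],None,fx=2.8,fy=2.8,interpolation=cv2.INTER_CUBIC),alpha=1.5))
print(bot.observe()["position"],bot.observe()["tool_rot"],bot.observe()["force"],bot.observe()["moment"])
```

```text
[ 0.5939437  -0.17758652  0.07087579] [ 3.13508493e+00  1.91384299e-03 -3.08951598e+00] [-5.97833682  1.35101525  9.37920905] [0.26160194 0.7483643  0.03517421]
```

View pics/w10c.png

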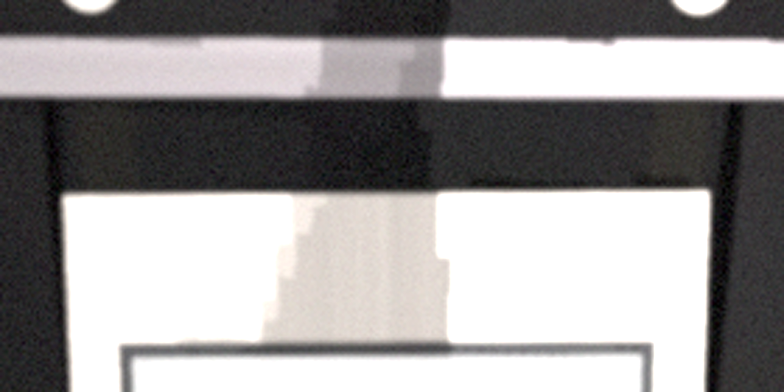

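Emit:
drive_tool(
  series=[
    [40,0,0.001,-0.001,0],
  ],
)

```text
clock: 8.3
position: [0.5939, -0.1772, 0.0704]
tool_rot: [3.136, 0.002, -3.09]
force: [-6.1, -4.8, 15.2]
grip_width: 0.05
```

Emit:
drive_tool(
  series=[
    [40,0,0,-0.001,0],
  ],
)

```text
clock: 8.4
position: [0.594, -0.1774, 0.0702]
tool_rot: [3.136, 0.003, -3.09]
force: [-6.7, 2.4, 22.0]
grip_width: 0.05
```

Emit:
drive_tool(
  series=[
    [40,0,0,0.001,0],
    [40,0,0,0.0006,0],
  ],
)

```text
clock: 8.6
position: [0.5936, -0.1775, 0.0721]
tool_rot: [3.136, 0.002, -3.091]
force: [-2.0, -0.3, -0.9]
grip_width: 0.0498
```

Emit:
drive_tool(
  series=[
    [40,-0.006,0,0,0.002],
    [40,-0.005,0,0,0],
    [40,0,0,0,0],
  ],
)

```text
clock: 8.9
position: [0.5815, -0.1774, 0.0715]
tool_rot: [3.136, 0.002, -3.088]
force: [-0.5, -0.3, -1.5]
grip_width: 0.0496
```

Run:
```python
from h import *
im=bot.grab_frame("wrist")
cv2.imwrite("pics/w11c.png",cv2.convertScaleAbs(cv2.resize(im[60:200,190:470,::-1],None,fx=2.8,fy=2.8,interpolation=cv2.INTER_CUBIC),alpha=1.5))
print(bot.observe()["position"],bot.observe()["tool_rot"],bot.observe()["force"],bot.observe()["moment"])
```

```text
[ 0.58176396 -0.17734184  0.07146159] [ 3.13603989e+00  1.88620500e-03 -3.08813659e+00] [-0.43066548  0.27772687 -1.59602171] [ 0.02129551 -0.00600307  0.00728078]
```

View pics/w11c.png

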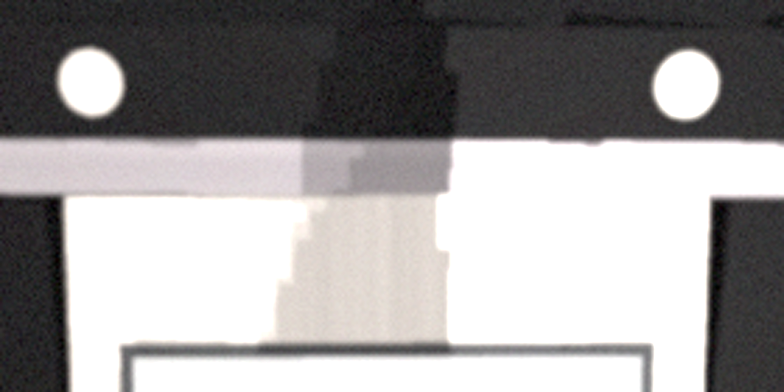

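Emit:
drive_tool(
  series=[
    [40,-0.003,0,0,0],
    [40,-0.002,0,0,0],
  ],
)

```text
clock: 9.15
position: [0.5767, -0.1773, 0.0713]
tool_rot: [3.136, 0.002, -3.088]
force: [0.3, 0.4, -3.2]
grip_width: 0.0496
```

Emit:
drive_tool(
  series=[
    [40,-0.002,0,0,0],
  ],
)

```text
clock: 9.25
position: [0.5746, -0.1772, 0.0713]
tool_rot: [3.136, 0.002, -3.088]
force: [0.1, 0.4, -2.5]
grip_width: 0.05
```

Emit:
drive_tool(
  series=[
    [40,-0.0015,0,0,0],
  ],
)

```text
clock: 9.35
position: [0.5739, -0.1773, 0.0717]
tool_rot: [3.136, 0.004, -3.088]
force: [7.9, 0.2, -0.3]
grip_width: 0.0493
```

Run:
```python
from h import *
im=bot.grab_frame("wrist")
cv2.imwrite("pics/w12.png",cv2.convertScaleAbs(im[:,:,::-1],alpha=1.5))
im=bot.grab_frame("side");cv2.imwrite("pics/s12.png",cv2.resize(im[210:370,270:450,::-1],None,fx=3.7,fy=3.7,interpolation=cv2.INTER_CUBIC))
print(bot.observe()["position"],bot.observe()["tool_rot"],bot.observe()["force"],bot.observe()["moment"])
```

```text
[ 0.57389179 -0.17731689  0.07173019] [ 3.13636493  0.00424491 -3.08805301] [ 4.41508301 -0.76530392 -2.16204441] [-0.17856223 -1.17886002 -0.08573766]
```

View pics/w12.png

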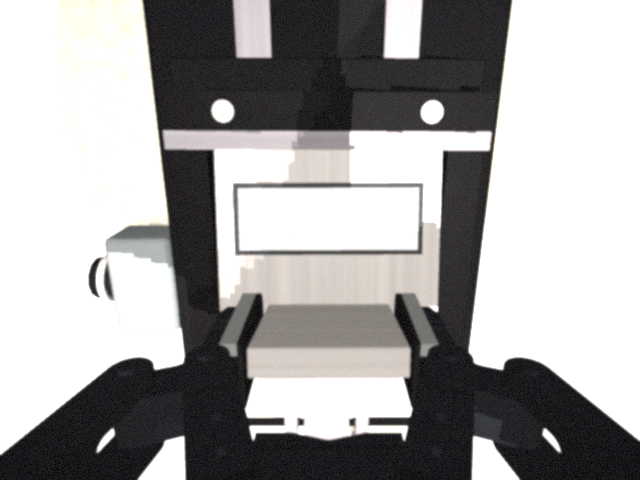

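View pics/s12.png

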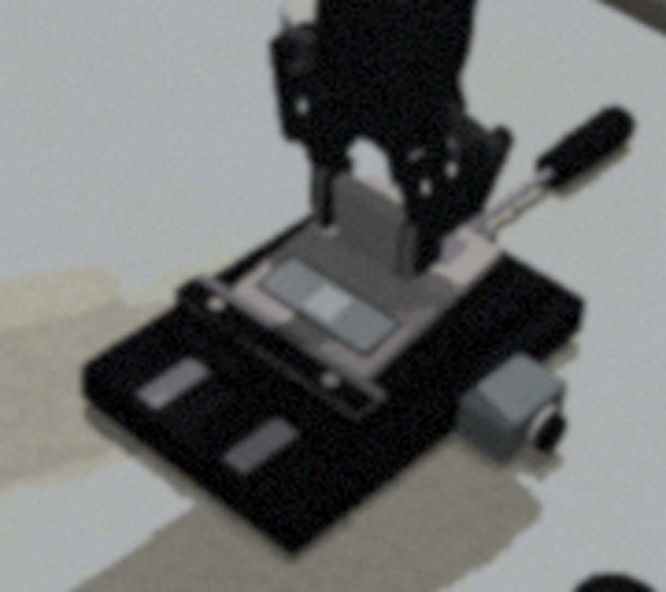

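Emit:
drive_tool(
  series=[
    [40,0.0005,0,-0.001,0],
    [40,0.0013,0,-0.002,0],
  ],
)

```text
clock: 9.65
position: [0.5756, -0.1773, 0.0689]
tool_rot: [3.136, 0.004, -3.088]
force: [0.9, 0.8, 2.1]
grip_width: 0.0499
```

Emit:
drive_tool(
  series=[
    [40,0.0012,0,-0.002,0],
  ],
)

```text
clock: 9.75
position: [0.577, -0.1773, 0.0669]
tool_rot: [3.136, 0.004, -3.088]
force: [1.5, 2.6, 2.7]
grip_width: 0.05
```

Emit:
drive_tool(
  series=[
    [40,0.0012,0,-0.002,0],
  ],
)

```text
clock: 9.85
position: [0.5783, -0.1772, 0.0651]
tool_rot: [3.136, 0.004, -3.088]
force: [-3.5, 1.0, 14.7]
grip_width: 0.0495
```

Emit:
drive_tool(
  series=[
    [40,0.0003,0,-0.001,0],
  ],
)

```text
clock: 9.95
position: [0.5787, -0.1772, 0.0643]
tool_rot: [3.136, 0.004, -3.088]
force: [-3.4, 1.2, 13.6]
grip_width: 0.0495
```

Emit:
drive_tool(
  series=[
    [40,0.0006,0,-0.001,0],
  ],
)

```text
clock: 10.05
position: [0.5792, -0.1772, 0.0636]
tool_rot: [3.136, 0.004, -3.088]
force: [-4.7, 0.5, 13.1]
grip_width: 0.0497
```

Emit:
drive_tool(
  series=[
    [40,0.0006,0,-0.001,0],
  ],
)

```text
clock: 10.15
position: [0.5796, -0.1772, 0.0629]
tool_rot: [3.136, 0.003, -3.088]
force: [-7.0, 2.7, 14.5]
grip_width: 0.0496
```

Emit:
drive_tool(
  series=[
    [40,0.0004,0,-0.001,0],
  ],
)

```text
clock: 10.25
position: [0.5799, -0.1772, 0.0624]
tool_rot: [3.136, 0.003, -3.088]
force: [-4.3, 2.5, 15.4]
grip_width: 0.0499
```

Emit:
drive_tool(
  series=[
    [40,0.0004,0,-0.001,0],
  ],
)

```text
clock: 10.35
position: [0.5801, -0.1772, 0.0614]
tool_rot: [3.136, 0.002, -3.088]
force: [-1.3, 0.7, 4.9]
grip_width: 0.05
```

Run:
```python
from h import *
im=bot.grab_frame("wrist")
cv2.imwrite("pics/w13.png",cv2.convertScaleAbs(im[:,:,::-1],alpha=1.5))
im=bot.grab_frame("side");cv2.imwrite("pics/s13.png",cv2.resize(im[210:370,270:450,::-1],None,fx=3.7,fy=3.7,interpolation=cv2.INTER_CUBIC))
print(bot.observe()["position"],bot.observe()["tool_rot"],bot.observe()["force"],bot.observe()["moment"])
```

```text
[ 0.58020218 -0.17722152  0.06131804] [ 3.13622035e+00  2.05685269e-03 -3.08783077e+00] [-0.71645895 -0.04536288  5.73015827] [-0.0066453   0.52576903  0.04675187]
```

View pics/w13.png

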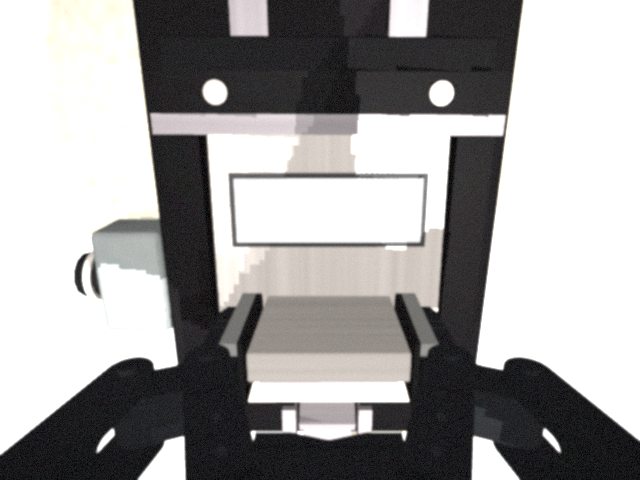

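View pics/s13.png

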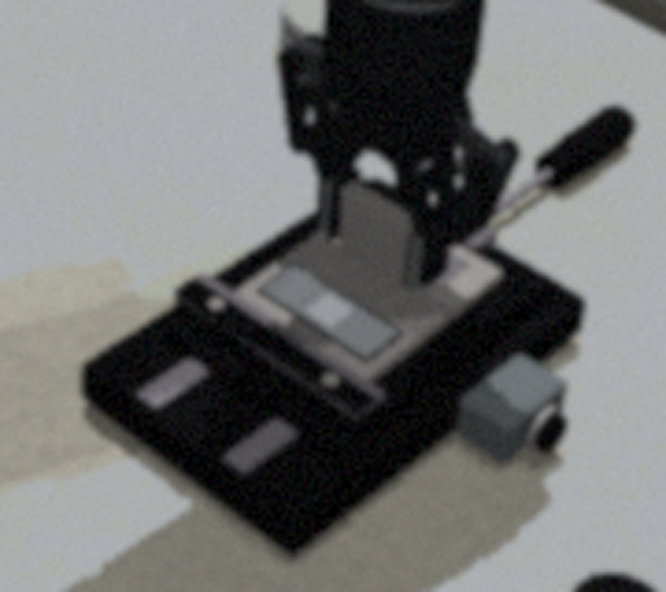

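Emit:
drive_tool(
  series=[
    [40,0.0004,0,-0.001,0],
  ],
)

```text
clock: 10.55
position: [0.5805, -0.1772, 0.0604]
tool_rot: [3.136, 0.002, -3.088]
force: [-2.2, 1.2, 7.3]
grip_width: 0.0501
```

Emit:
drive_tool(
  series=[
    [40,0.0004,0,-0.001,0],
  ],
)

```text
clock: 10.65
position: [0.5809, -0.1772, 0.0595]
tool_rot: [3.136, 0.001, -3.088]
force: [-1.2, 1.5, 6.8]
grip_width: 0.0497
```

Emit:
drive_tool(
  series=[
    [40,0.0003,0,-0.001,0],
  ],
)

```text
clock: 10.75
position: [0.5813, -0.1772, 0.0586]
tool_rot: [3.136, 0.001, -3.088]
force: [1.7, 0.3, -2.4]
grip_width: 0.0495
```

Emit:
drive_tool(
  series=[
    [40,0.0002,0,-0.001,0],
  ],
)

```text
clock: 10.85
position: [0.5817, -0.1771, 0.0575]
tool_rot: [3.136, 0.002, -3.087]
force: [1.4, 0.8, 2.6]
grip_width: 0.0495
```

Emit:
drive_tool(
  series=[
    [40,0,0,-0.001,0],
  ],
)

```text
clock: 10.95
position: [0.5821, -0.177, 0.0568]
tool_rot: [3.136, 0.002, -3.087]
force: [-9.0, 3.2, 31.6]
grip_width: 0.0495
```

Run:
```python
from h import *
im=bot.grab_frame("wrist")
cv2.imwrite("pics/w14.png",cv2.convertScaleAbs(im[:,:,::-1],alpha=1.5))
print(bot.observe()["position"],bot.observe()["tool_rot"],bot.observe()["force"],bot.observe()["moment"])
```

```text
[ 0.58202465 -0.17700727  0.05688398] [ 3.13625320e+00  2.08031953e-03 -3.08717811e+00] [-0.60065082  1.11242152  7.40122815] [-0.03007915  0.13000544  0.01808799]
```

View pics/w14.png

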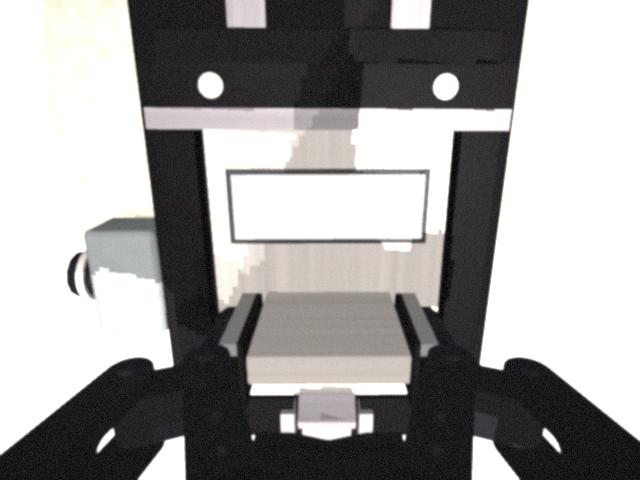

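Emit:
drive_tool(
  series=[
    [70,0,0,0,0],
    [80,0,0,0,0],
    [80,0,0,0,0],
    [80,0,0,0.01,0],
    [80,0,0,0.03,0],
    [80,0,0,0.04,0],
    [80,0,0,0.04,0],
    [80,0,0,0,0],
  ],
)

```text
clock: 11.8
position: [0.5799, -0.1769, 0.1817]
tool_rot: [3.135, -0.002, -3.088]
force: [-0.3, 0.2, -0.9]
grip_width: 0.0684
```

Run:
```python
from h import *
ci=bot.camera_info("wrist")
im=bot.grab_frame("wrist")
cv2.imwrite("pics/w15.png",cv2.convertScaleAbs(im[:,:,::-1],alpha=1.5))
im=bot.grab_frame("side");cv2.imwrite("pics/s15.png",cv2.resize(im[210:370,270:450,::-1],None,fx=3.7,fy=3.7,interpolation=cv2.INTER_CUBIC))
print(bot.observe()["position"],bot.observe()["tool_rot"],bot.observe()["force"],bot.observe()["moment"])
```

```text
[ 0.57825301 -0.17636698  0.17762659] [ 3.13402946 -0.00647668 -3.08724117] [ 0.60168531 -1.04743829 -0.45236016] [-0.00763497 -0.01813186 -0.02102259]
```

View pics/w15.png

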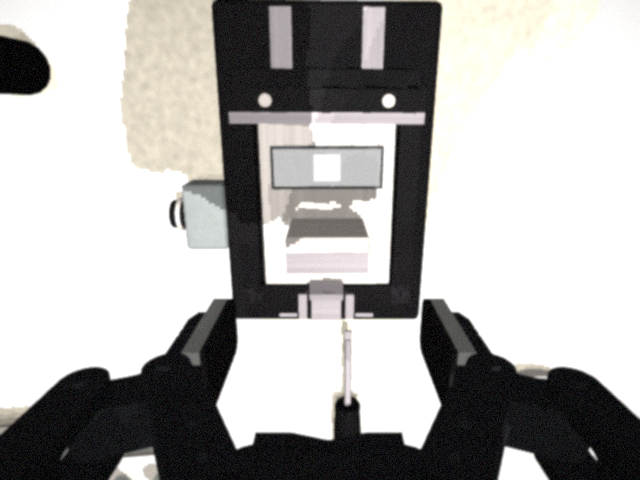

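View pics/s15.png

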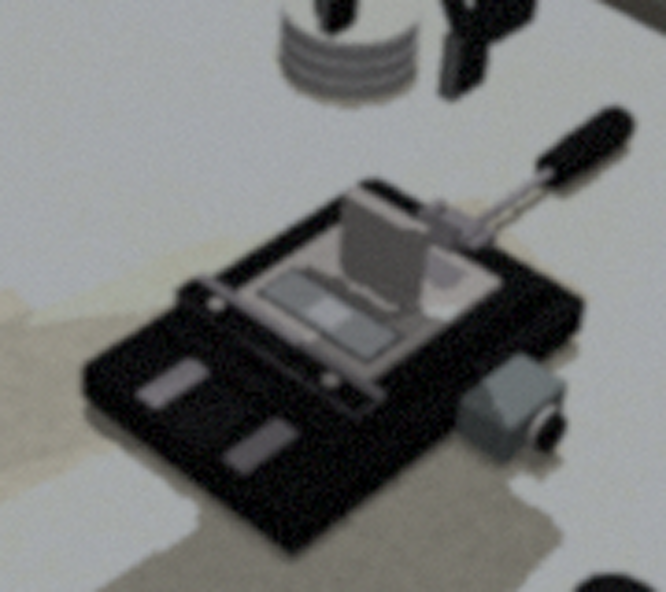

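Run:
```python
from h import *
ci=bot.camera_info("wrist")
im=bot.grab_frame("wrist")
cv2.imwrite("pics/w16.png",cv2.convertScaleAbs(cv2.resize(im[105:325,225:430,::-1],None,fx=2.7,fy=2.7,interpolation=cv2.INTER_CUBIC),alpha=.9))
np.save("ci16.npy",ci["cam_to_world"])
```

```text
(no output)
```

View pics/w16.png

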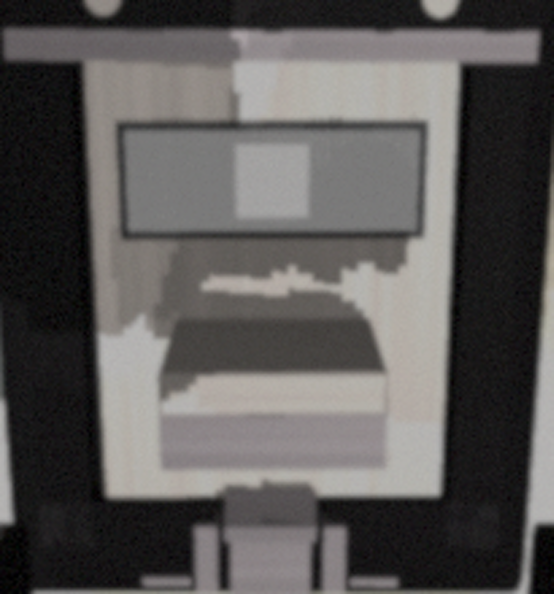

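Run:
```python
from h import *
ci=dict(bot.camera_info("wrist"));ci["cam_to_world"]=np.load("ci16.npy")
C=lambda x,y:(x/2.7+225-.3,y/2.7+105-.3)
g=lambda p,z:ray(ci,C(*p),z)
f=[g(p,.048) for p in((105,497),(441,497))];print("far",np.linalg.norm(f[0]-f[1]),np.mean(f,0))
for q in [((119,124),(426,124)),((123,236),(421,236))]:
  s=[g(p,.048) for p in q];print("slide",np.linalg.norm(s[0]-s[1]),np.mean(s,0),np.arctan2(*(s[1]-s[0])[1::-1])-np.pi/2)
l=[g(p,.0565) for p in((4,63),(540,63))];print("lip",np.linalg.norm(l[0]-l[1]),np.mean(l,0),np.arctan2(*(l[1]-l[0])[1::-1])-np.pi/2)
print("nose",g((268,485),.0507))
print(bot.observe()["clock"],bot.observe()["position"])
```

```text
far 0.09083732855128837 [ 0.62774005 -0.17400699  0.048     ]
slide 0.07499948266515526 [ 0.52867068 -0.17940542  0.048     ] 0.054024120666950504
slide 0.07496922957719926 [ 0.55636158 -0.17806557  0.048     ] 0.053234269450041394
lip 0.12490467033266384 [ 0.5139264  -0.18024194  0.0565    ] 0.05443538048991359
nose [ 0.6231049  -0.17565311  0.0507    ]
11.95 [ 0.57769521 -0.17620646  0.17636203]
```

```bash
python3 -c "
from workcell import bot
print(bot.job_done())"
```

```text
the job is handed in; nothing more can be done
None
```

The insert is fitted in the stage recess and released, and the job was handed in at about 12 s of the 58 s allowed. No verdict was reported.

**What I did:**
- I gripped the tab across its 50 mm length and lifted it.
- I tilted the plate by pressing its tab end lightly on the top of the catch.
- I slid the plain edge under the lip until it met the wall behind, with about 8 N of contact.
- I swung the tab end down along an arc, using up to about 17 N, until the force dropped as the catch snapped.
- I opened the fingers and withdrew upwards.

**Last checks, from the wrist camera:**
- **Level:** the plate's scale matches it lying flat on the recess floor at both the front and the back. The picture resolves this to about 1 mm.
- **Turn:** the insert's yaw is 0.054 rad, the same as the lip's.
- **Sideways:** the plate sits centred in the recess to within about 1 mm.
- **Catch:** the nose overlaps the plate's edge by about 4.6 mm, at its closed position.
- **Robot:** the gripper is clear of everything. Nothing else on the bench was touched.

**Not fully certain:** pressing the plate onto the floor after the snap gave one wrist reading of 31.6 N. By height the tab end was already down, where the limit is 60 N, but I did not measure the contact force directly. Before the snap the highest reading was 22 N, about 24 N with the insert's weight.

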